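# Clamp the lower flask half and close the denture flask over its locating pin

### The arm

A 7-joint arm with a two-finger parallel gripper is mounted at the origin on the work surface. World frame = base frame: x ahead of the robot, y to its left, z up, the work surface at z = 0. Lengths are in m, angles in rad, forces in N, time in s.
With the tool pointing down it reaches from about 0.425 to 1.025 m from the base axis. Payload 3.6 kg.
Tool frame: the origin (TCP) lies midway between the tips of the shut fingers; the grasp point (between the pads) lies robot.grasp_offset behind it (robot.grasp_offset is the distance from the TCP to the grasp point, in m); x points along the fingers, z is the direction in which the jaws open and shut, and the axes are right-handed (so a half turn about x gives the same grasp; the last joint's range is limited). The gripper opens to 85 mm and grips with 20 to 120 N. Pads are 22 mm wide; open, the fingers measure 114 mm over their backs; the gripper's body (76 mm by 85 mm) begins 54 mm behind the grasp point. The pads swing forward as they close: fully open they stand 13 mm farther back than shut.
Start: joints at [1.044, 0.591, 0.048, 1.609, -0.033, 0.943, -0.034], TCP at [0.305, -0.658, 0.231] pointing down, gripper open.
Joint ranges: [-2.69, 2.69], [-0.47, 2.24], [-1.27, 1.36], [0.19, 2.51], [-1.53, 4.68], [0.08, 2.07], [-3.09, 3.09]. Speed limits (rad/s): [2.57, 2.57, 3.14, 3.14, 3.14, 3.14, 3.14].

### API

Orientations are given as a unit quaternion [w, x, y, z].
In Python, from station import robot gives the robot as it stands.
- The arm moves only by the tool send_rows, never from a script. Its argument "plan" is a list of rows, each an object with "dp": the shift along the world's x, y, z in units of 30 mm (1.0 is 30 mm), a list of three; "spin": the turn about the world's z in units of 5 degrees (1.0 is 5 degrees). A call has 1 to 5 rows; each row is the pose to reach, as a shift and turn from the pose commanded when the call began; what a row does not reach only later rows make up. A row lasts 1/10 s, in which the tool goes at most 50 mm and 8.59 degrees, less where a joint would pass 70% of its speed; a pose out of reach is approached as far as the arm can. A call with a gripper value outside its range is refused whole. "gripper" is the finger opening in mm, from 0 to 85.4, set as the call begins (left out, the last holds). The fingers move at their own pace and stop on an object; "squeeze" is the grip in N (left out, the last holds). Time passes only in rows, so rows that repeat a pose let the fingers close. It gives the time, the measured TCP pose, the force and the opening at its end, in the units of the state.
- robot.get_state(): the state, without advancing time (a new reading comes with each control period).
- robot.camera(name): name is "scene" or "top" or "wrist"; returns a dict with "image" (480x640x3 uint8, red, green, blue), "range_z" (480x640 float32, m along the optical axis (not along the pixel's ray), 0 where there is no reading), "fx", "fy", "cx", "cy" (pixels), "k1" (the pictures are not rectified: a ray, as slopes to the right and down, at radius r is drawn at 1 + k1 r^2 times it, then the intrinsics apply), "world_to_cam" (4x4, takes a point from world to camera coordinates). Camera axes: x right, y down, z forward; pixel columns grow to the right and rows downward; lengths in m; the calibration is good to about 2 mm. A picture is of the moment at which its call begins.
- robot.job_done(): hands the job in, once; it reports no verdict.
The state is a dict: "time_s": time; "joints": joint angles; "joint_vel": joint speeds; "effort": joint torques, N m; "tool_pos": TCP position; "tool_rot": TCP orientation; "contact_force": force on the tool from outside, world axes, zero at the start; "ft_torque": the same for the moment, N m; "gripper_width": finger opening in m.
Only numpy, scipy, OpenCV 4.12 (cv2) and the standard library are available. Lean on these libraries where they do the work, as an engineer would, in place of code of your own. Each camera call takes 0.05 s, during which the arm holds its last target. There are 200 camera calls.

### The job

Wind the vise's crank clockwise until the sliding jaw grips the lower half of the brass denture flask tightly. Then take the upper half from the bench and, the same way round as the lower one, set it on the tip of the locating pin a little to one side (about 5 mm) of its place, slide it across until it drops over the now hidden pin, and press it fully shut with about 20 N. Finish while you still grip the upper half and keep pressing it down like that; leave everything else on the bench where it is.

Things in the scene. Friction and masses are not known exactly. Their poses are not given: they have to be found in the camera images.
- vise: Grey machine vise bolted to the bench. Origin on the bench surface under the middle of the flask's place; z up. Screw along its y: fixed jaw at +y (face at y = +31 mm), sliding jaw, end bracket and crank at -y. The bed under the flask is 56 mm above the bench; jaws 70 mm wide (x), their tops 82 mm above the bench. The bracket ends at y = -90 mm, 84 mm above the bench.
- jaw: The sliding jaw. Its origin is the vise's origin shifted along the vise's y by 1.27 mm per rad of the crank (0 at crank 0). Its face is at vise y = -32.5 mm at crank 0 and nears the flask as the crank value grows.
- crank (a joint): Crank angle, rad. 0: arm straight up; positive: clockwise seen from the handle's end (looking along vise +y), from straight up towards vise +x. Clockwise closes the jaw, 8 mm a turn. Starts at -2.8 to -0.6; the jaw meets the flask near +1.2; from there the turn stiffens, tight at 1.6 to 2.2. Stops at -3.6 and +3.4. Turns with 3 N at the handle; stays where left.
- crank_handle (a point): Middle of the crank's black handle, a free-turning sleeve 15 mm thick, 48 mm long, parallel to the vise's y, 40 mm off the screw's axis. At crank angle a it lies at vise x = 40 sin(a), y = -134.5, z = 70 + 40 cos(a) mm. Free space all round it and beyond its free end.
- crank_centre (a point): Point on the screw's axis, 70 mm above the bench, centre of the handle's circle: vise x = 0, y = -134.5, z = 70 mm.
- lower_half: Lower half of a brass denture flask: a plaster-filled block 84 (x) by 62 (y) by 32 mm high with cut corners. Origin at the centre of its underside; z up. It stands loose on the vise's bed, its x along the vise's x, its flanks y = +-31 mm facing the jaws. From its top rise a locating pin (pin_foot) and a guide stud (stud_foot). About 0.65 kg.
- pin_foot (a point): Foot of the locating pin on the lower half's top face: x = -28, y = +10, z = 32 mm in the lower half's frame, same axes. The steel pin is 10 mm thick, 12 mm high, bevelled to 8 mm at its top.
- stud_foot (a point): Foot of the shorter guide stud on the lower half's top face: x = +28, y = +10, z = 32 mm in the lower half's frame. The stud is 8 mm thick, 7 mm high.
- upper_half: Upper half of the flask: a brass block 84 (x) by 62 (y) by 34 mm high with cut corners, a lid seam and a disc on top, standing upright on the bench. Origin at the centre of its underside; z up. Grip its flat flanks y = +-31 mm (64 mm long). Resting on the pin's tip its underside is 12 mm above the lower half's top; shut, the faces meet. 0.4 to 0.6 kg.
- pin_hole (a point): Mouth of the round hole (12.4 mm across, 14 mm deep) in the upper half's underside for the locating pin: x = -28, y = +10, z = 0 mm in its frame, same axes; a small punch mark on the top lies near this end. Shut, it meets pin_foot.
- stud_hole (a point): Mouth of the oversize hole (13 x 12 mm, 14 mm deep) in the upper half's underside for the guide stud: x = +28, y = +10, z = 0 mm in its frame. Shut, it meets stud_foot.
- cast: bystander: cream plaster cast of a jaw, 58 x 62 mm, 28 mm high. Origin at the centre of its underside.
- powder_jar: bystander: white screw-lid jar, 64 mm across, 62 mm high. Origin at the centre of its underside.
- small_jar: bystander: small white jar with a grey lid, 52 mm across, 48 mm high. Origin at the centre of its underside.
- mug: bystander: white porcelain mug, 80 mm across, 82 mm high. Origin at the centre of its underside.
- bowl: bystander: black rubber mixing bowl, 116 mm across, 62 mm high. Origin at the centre of its underside.
- squeeze_bottle: bystander: white squeeze bottle with a nozzle, 60 mm across, 172 mm high. Origin at the centre of its underside.
- wax_knife: bystander: wax knife with a wooden handle, lying flat, 170 mm long, 15 mm high; origin at the middle of its length, on its underside.
- spatula: bystander: steel spatula lying flat, 170 mm long, 8 mm high; origin at the middle of its length, on its underside.

How it is judged:
On the way, in this order (a step that is already met when the one before it is completed fails the run):
1. the sliding jaw is wound tight onto the lower half of the flask (contact force between jaw and lower_half above 15 N), for 0.3 s.
2. the upper half rests on the tip of the locating pin, beside its place (contact force between jaw and lower_half above 15 N and contact force between upper_half and lower_half above 0.5 N and z of pin_hole in the frame of pin_foot between 0.008 and 0.015 m and horizontal distance between pin_hole and pin_foot below 0.015 m), for 0.1 s.
3. the upper half has dropped over the locating pin of the clamped lower half (contact force between jaw and lower_half above 15 N and z of lower_half in the frame of vise below 0.0585 m and angle between lower_half's own z axis and vertical below 0.05 rad and z of pin_hole in the frame of pin_foot below 0.005 m and horizontal distance between pin_hole and pin_foot below 0.003 m), for 0.1 s.
At the end, for the whole second after the job is handed in: The jaw grips the lower half (over 15 N), level on the bed within 2.5 mm; hole mouth within 3 mm sideways and 2 mm above the pin's foot; upper half level within 0.04 and turned within 0.08 rad; fingers still hold it (over 5 N); the halves are pressed together with over 12 N (contact force between jaw and lower_half above 15 N and z of lower_half in the frame of vise below 0.0585 m and angle between lower_half's own z axis and vertical below 0.05 rad and z of pin_hole in the frame of pin_foot below 0.002 m and horizontal distance between pin_hole and pin_foot below 0.003 m and angle between the x axis of upper_half and the x axis of lower_half, either way round below 0.08 rad and angle between upper_half's own z axis and vertical below 0.04 rad and contact force between upper_half and lower_half above 12 N and contact force between the fingers and upper_half above 5 N); the arm keeps its last pose, push and grip.
It fails at once if a bystander is pushed away (more than 25 mm) or knocked over (distance of any of cast, powder_jar, small_jar, mug, bowl, squeeze_bottle, wax_knife, spatula from where it was at the start of the episode above 0.025 m or angle between any of cast, powder_jar, small_jar, mug, bowl, squeeze_bottle, wax_knife, spatula's own z axis and vertical above 0.5 rad).
It also fails if it takes over 67 s, if anything falls off the work surface, if the arm or the gripper's body presses on something with over 40 N, if the wrist force passes 120 N, or if a joint passes its speed limit or range.

## Working session

There is one attempt and no reset: what is moved stays moved. The work goes in short steps, Python scripts to look and compute and a tool call to move; the robot and the scene stay as the last step left them, time stands still between calls to the robot, and variables do not carry over. Pictures are saved under pics/ and viewed, about 8 in all and at most 12, crops included, and the job is handed in when it is done.

Besides the shell and the picture viewer there is one more tool, called as a command line: name --argument value ..., lists and objects as JSON in quotes. send_rows: Moves the arm, as the interface text tells. Its arguments: {"type":"object","properties":{"plan":{"type":"array","items":{"type":"object","properties":{"dp":{"type":"array","items":{"type":"number"}},"spin":{"type":"number"}}}},"gripper":{"type":"number"},"squeeze":{"type":"number"}},"required":["plan"]}

```bash
ls; mkdir -p pics; cat > h.py <<'E'
import numpy as np, cv2
from station import robot
def cloud(c):
    v,u=np.mgrid[0:480,0:640]; K=np.array([[c['fx'],0,c['cx']],[0,c['fy'],c['cy']],[0,0,1.]])
    p=np.stack([u.ravel(),v.ravel()],1).astype(np.float64).reshape(-1,1,2)
    n=cv2.undistortPoints(p,K,np.array([c['k1'],0,0,0.])).reshape(480,640,2)
    z=c['range_z'][...,None]; P=np.concatenate([n*z,z],2); T=np.linalg.inv(c['world_to_cam'])
    W=P@T[:3,:3].T+T[:3,3]; W[c['range_z']==0]=np.nan
    return W
def proj(c,p):
    q=np.atleast_2d(p)@c['world_to_cam'][:3,:3].T+c['world_to_cam'][:3,3]; s=q[:,:2]/q[:,2:]
    s=s*(1+c['k1']*(s**2).sum(1,keepdims=True)); return s*[c['fx'],c['fy']]+[c['cx'],c['cy']]
def save(im,n): cv2.imwrite('pics/'+n,im[...,::-1])
E
python3 - <<'E'
from h import *
import pickle
cs={n:robot.camera(n) for n in('scene','top')}
pickle.dump(cs,open('c0.pkl','wb'))
for n,c in cs.items(): save(c['image'],n+'0.png'); print(n,c['fx'],c['k1'],np.linalg.inv(c['world_to_cam']).round(3).tolist())
print(robot.get_state(), robot.grasp_offset)
E
```

```text
pics
scene 555.4249245405047 -0.07062643508133042 [[0.49, 0.445, -0.749, 1.66], [0.872, -0.251, 0.421, -0.594], [-0.0, -0.86, -0.511, 0.832], [0.0, 0.0, 0.0, 1.0]]
top 504.7769092978199 -0.10039210678115508 [[0.026, -0.985, 0.169, 0.409], [-1.0, -0.028, -0.007, 0.016], [0.012, -0.168, -0.986, 1.218], [0.0, 0.0, 0.0, 1.0]]
{'time_s': 0.1, 'joints': array([ 1.04347268,  0.59204015,  0.04827387,  1.60973255, -0.0332984 ,
        0.9427002 , -0.03371014]), 'joint_vel': array([ 1.26754363e-03, -1.73807804e-03, -3.05570505e-03, -3.43873024e-03,
       -3.67132844e-04,  3.18748552e-05,  9.06300140e-04]), 'effort': array([ 5.16697095e-03, -5.49995863e+01,  1.55294046e+00, -1.98824340e+01,
        9.62796476e-03,  3.86287604e-03, -4.83149222e-06]), 'tool_pos': array([ 0.30445045, -0.65713072,  0.23023082]), 'tool_rot': array([ 0.59527145,  0.38101183,  0.59654576, -0.38028284]), 'contact_force': array([ 0.46709815, -0.51512733,  0.20631866]), 'ft_torque': array([-0.01429721, -0.00044465, -0.04014618]), 'gripper_width': 0.08547798709387426} 0.0187
```

View pics/top0.png

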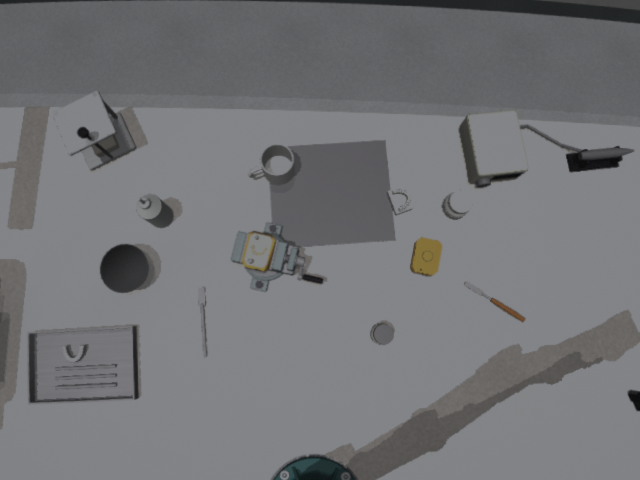

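View pics/scene0.png

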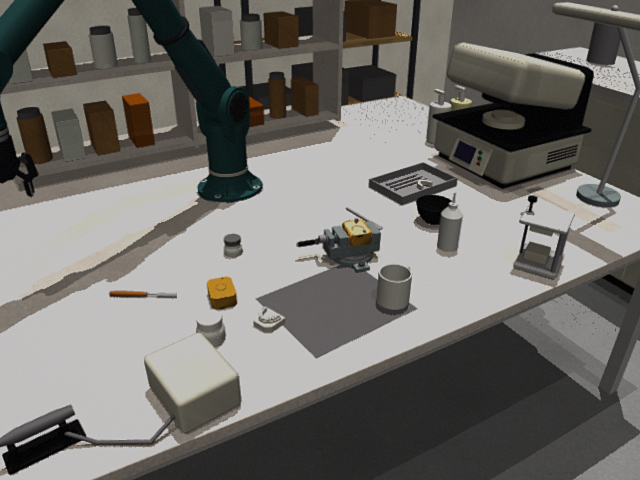

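The top view shows the vise and lower half near (258,252), the crank handle near (313,279), and the upper half at (427,256) with its punch mark near (421,270). The scene view agrees.

```bash
python3 - <<'E'
from h import *
import pickle
cs=pickle.load(open('c0.pkl','rb'))
c=cs['top'];W=cloud(c);im=c['image']
hsv=cv2.cvtColor(im,cv2.COLOR_RGB2HSV)
br=(hsv[...,1]>110)&(hsv[...,0]>12)&(hsv[...,0]<32)
def rect(m,name):
    P=W[m][:,:2]; r=cv2.minAreaRect((P*1000).astype(np.float32)); print(name,m.sum(),np.array(r[0]).round(1),np.array(r[1]).round(1),r[2], 'medz',np.median(W[m][:,2]).round(4))
u,v=np.meshgrid(range(640),range(480))
up=(abs(u-427)<22)&(abs(v-256)<25)
rect(up&(W[...,2]>0.028)&(W[...,2]<0.045),'upper')
lo=(abs(u-258)<40)&(abs(v-252)<40)
rect(lo&br&(W[...,2]>0.08)&(W[...,2]<0.095),'lower')
rect(lo&(W[...,2]>0.083)&(W[...,2]<0.095)&(u<277),'lower2')
j=(abs(u-270)<60)&(abs(v-252)<40)&(W[...,2]>0.07)
rect(j,'vise top')
hd=(abs(u-313)<14)&(abs(v-279)<9)&(im.max(2)<70)&(W[...,2]>.02)
rect(hd,'handle')
print(np.nanpercentile(W[hd],[5,50,95],axis=0).round(4))
# z map rows
crop=im[190:330,200:480]; save(cv2.resize(crop,None,fx=2.8,fy=2.8,interpolation=cv2.INTER_CUBIC),'crop1.png')
E
```

```text
upper 891 [ 583.1 -255.1] [64.3 85.2] 80.00111389160156 medz 0.0341
lower 120 [575.8 142.8] [60.4 81.3] 78.40164947509766 medz 0.0876
lower2 1087 [577.3 146.9] [102.4  86.8] 83.02559661865234 medz 0.0877
vise top 1942 [572.6 118.4] [163.5  86.4] 79.14132690429688 medz 0.0853
handle 117 [521.   18.2] [48.5 13.8] 76.36149597167969 medz 0.051
[[ 0.5128 -0.0025  0.0463]
 [ 0.5209  0.0185  0.051 ]
 [ 0.5284  0.0394  0.0557]]
```

View pics/crop1.png

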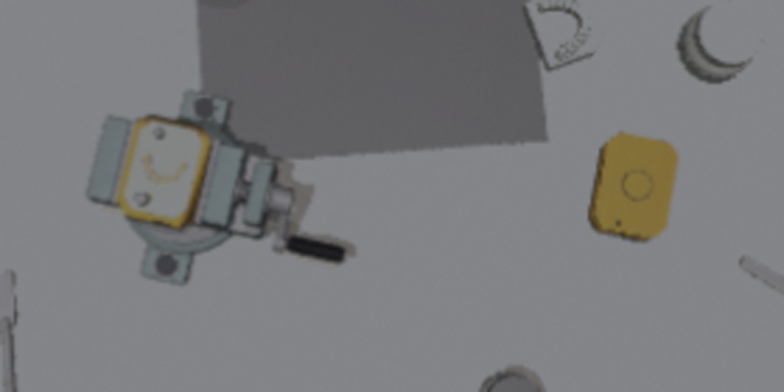

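The crop shows the tall pin at crop (141,199) and the stud at (160,133). The handle is at (316,248), low on the -x side, so a is about -2.2. The punch mark on the upper half is at (618,222), on the -x end, so both halves lie the same way round (yaw about -10 to -12°). I'm moving to a hover over the handle.

send_rows --plan '[{"dp":[0.5,1.5,0],"spin":1},{"dp":[1,3,0],"spin":2},{"dp":[1.5,4.5,0],"spin":3},{"dp":[2,6,0],"spin":4},{"dp":[2.5,7.5,0],"spin":5}]' --gripper 85

```text
time_s: 0.6
tool_pos: [0.3798, -0.4308, 0.231]
tool_rot: [0.664, 0.242, 0.665, -0.241]
contact_force: [0.6, 0.5, 0.1]
gripper_width: 0.0848
```

send_rows --plan '[{"dp":[0.5,1.5,0],"spin":1},{"dp":[1,3,0],"spin":2},{"dp":[1.5,4.5,0],"spin":3},{"dp":[2,6,0],"spin":4},{"dp":[2.5,7.5,0],"spin":5}]'

```text
time_s: 1.1
tool_pos: [0.4547, -0.206, 0.2312]
tool_rot: [0.701, 0.092, 0.701, -0.092]
contact_force: [0.7, 0.0, -0.8]
gripper_width: 0.0849
```

send_rows --plan '[{"dp":[0.4,1.5,0],"spin":0.7},{"dp":[0.8,3,0],"spin":0.7},{"dp":[1.2,4.5,0],"spin":0.7},{"dp":[1.6,6,0],"spin":0.7},{"dp":[1.6,6.5,0],"spin":0.7}]'

```text
time_s: 1.6
tool_pos: [0.5043, -0.0068, 0.2316]
tool_rot: [0.704, 0.07, 0.703, -0.068]
contact_force: [-0.0, -0.9, -0.1]
gripper_width: 0.085
```

```bash
python3 - <<'E'
from h import *
import pickle
c=robot.camera('wrist'); pickle.dump(c,open('w1.pkl','wb')); save(c['image'],'w1.png')
W=cloud(c); print(robot.get_state()['tool_pos'], np.linalg.inv(c['world_to_cam']).round(3).tolist())
np.set_printoptions(suppress=True)
print(proj(c,[[.521,.018,.05],[.5765,.143,.088]]).round(0))
E
```

```text
[ 0.50336393 -0.00610652  0.23146472] [[0.981, -0.188, -0.05, 0.516], [-0.195, -0.946, -0.259, 0.06], [0.002, 0.264, -0.964, 0.374], [0.0, 0.0, 0.0, 1.0]]
[[329. 193.]
 [373.  20.]]
```

View pics/w1.png

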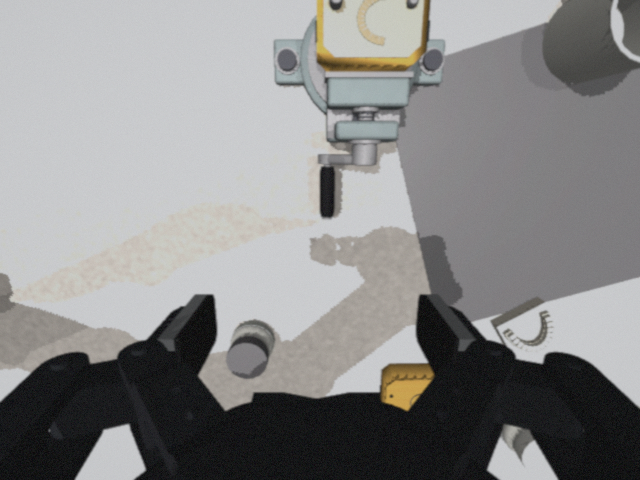

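The wrist view shows the handle at (328,190), hanging on the -x side of the hub at (363,152). The bracket is at (366,130), and the pin and stud are at (337,3) and (412,3).

```bash
python3 - <<'E'
from h import *
import pickle
np.set_printoptions(suppress=True)
c=pickle.load(open('w1.pkl','rb'));W=cloud(c);im=c['image'];u,v=np.meshgrid(range(640),range(480))
def rect(m,name):
    P=W[m][:,:2]; r=cv2.minAreaRect((P*1000).astype(np.float32)); print(name,m.sum(),np.array(r[0]).round(1),np.array(r[1]).round(1),round(r[2],1),'z',np.nanpercentile(W[m][:,2],[5,50,95]).round(4))
rect((abs(u-328)<12)&(abs(v-190)<30)&(im.max(2)<60)&(W[...,2]>.02),'handle')
rect((abs(u-368)<48)&(abs(v-90)<22)&(abs(W[...,2]-.082)<.003),'jaw')
rect((abs(u-366)<40)&(abs(v-130)<14)&(abs(W[...,2]-.084)<.003),'bracket')
rect((abs(u-373)<70)&(v<75)&(abs(W[...,2]-.088)<.0025),'lower top part')
E
```

```text
handle 622 [519.7  19.1] [46.8 12.3] 78.6 z [0.0489 0.0513 0.0529]
jaw 2859 [566.3  96.2] [29.2 69.1] 78.7 z [0.0809 0.0834 0.0847]
bracket 1228 [560.7  65.1] [17.4 51.5] 78.8 z [0.0818 0.0835 0.0847]
lower top part 6854 [575.  134.8] [43.6 85.2] 78.9 z [0.0867 0.088  0.0893]
```

send_rows --plan '[{"dp":[0.5,0.7,-1.2]},{"dp":[0.5,0.7,-2.6]},{"dp":[0.5,0.7,-4]},{"dp":[0.5,0.7,-5.2]},{"dp":[0.5,0.7,-5.2]}]'

```text
invalid input at $.plan[0]: expected keys dp, spin
```

send_rows --plan '[{"dp":[0.5,0.7,-1.2],"spin":0},{"dp":[0.5,0.7,-2.6],"spin":0},{"dp":[0.5,0.7,-4],"spin":0},{"dp":[0.5,0.7,-5.2],"spin":0},{"dp":[0.5,0.7,-5.2],"spin":0}]'

```text
time_s: 2.15
tool_pos: [0.5138, 0.0066, 0.0713]
tool_rot: [0.7, 0.071, 0.707, -0.073]
contact_force: [-0.6, -0.0, -0.3]
gripper_width: 0.085
```

```bash
python3 - <<'E'
from h import *
for i in range(3):
    c=robot.camera('wrist'); s=robot.get_state(); print(s['tool_pos'].round(4),s['joint_vel'].round(3).max())
W=cloud(c);im=c['image'];P=W.reshape(-1,3)
ex=np.array([.981,-.194]);ey=np.array([.194,.981])
d=(P[:,:2]-[.5197,.0191]); a=d@ex;b=d@ey
m=(abs(a)<.025)&(abs(b)<.04)&(im.reshape(-1,3).max(1)<70)&(abs(P[:,2]-.048)<.012)
r=cv2.minAreaRect((P[m][:,:2]*1000).astype(np.float32));print(m.sum(),r,np.percentile(P[m][:,2],[5,50,95]))
save(im,'w2.png')
E
```

```text
[0.5157 0.0069 0.0735] 0.014
[0.5173 0.0073 0.0752] 0.007
[0.5184 0.0076 0.0763] 0.002
2243 ((520.2261962890625, 24.13214874267578), (60.893619537353516, 14.215751647949219), 78.05722045898438) [0.04788639 0.05104164 0.05267464]
```

send_rows --plan '[{"dp":[0.03,0.23,-0.8],"spin":0},{"dp":[0.03,0.23,-1.7],"spin":0},{"dp":[0.03,0.23,-1.7],"spin":0},{"dp":[0.03,0.23,-1.7],"spin":0}]'

```text
time_s: 2.7
tool_pos: [0.5196, 0.0148, 0.0259]
tool_rot: [0.704, 0.072, 0.703, -0.072]
contact_force: [-0.2, 0.6, -0.1]
gripper_width: 0.0851
```

send_rows --plan '[{"dp":[0,0,0],"spin":0},{"dp":[0,0,0],"spin":0},{"dp":[0,0,0],"spin":0},{"dp":[0,0,0],"spin":0},{"dp":[0,0,0],"spin":0}]' --gripper 5 --squeeze 50

```text
time_s: 3.2
tool_pos: [0.5194, 0.0149, 0.0247]
tool_rot: [0.704, 0.072, 0.703, -0.072]
contact_force: [-0.7, -2.1, 3.1]
gripper_width: 0.0134
```

send_rows --plan '[{"dp":[-0.17,0.03,0.28],"spin":0},{"dp":[-0.27,0.05,0.6],"spin":0},{"dp":[-0.29,0.06,0.93],"spin":0},{"dp":[-0.23,0.05,1.26],"spin":0},{"dp":[-0.09,0.02,1.56],"spin":0}]'

```text
time_s: 3.7
tool_pos: [0.5177, 0.0153, 0.0723]
tool_rot: [0.705, 0.072, 0.702, -0.072]
contact_force: [8.0, -2.3, -11.5]
gripper_width: 0.0131
```

```bash
python3 - <<'E'
from h import *
for i in range(2):
    c=robot.camera('wrist')
s=robot.get_state(); print(s['tool_pos'].round(4),s['contact_force'].round(1),s['gripper_width'])
save(c['image'],'w3.png')
E
```

```text
[0.5186 0.0151 0.0731] [ 4.6 -2.4 -0.7] 0.013661312115090217
```

View pics/w3.png

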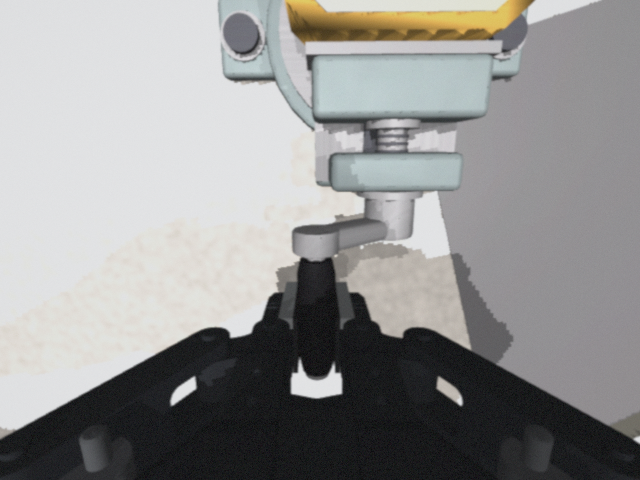

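The wrist view shows the handle still held at (317,320) and the crank arm swung up from the hub at (390,215), so the turn follows as planned.

send_rows --plan '[{"dp":[0.21,-0.04,0.26],"spin":0},{"dp":[0.47,-0.09,0.45],"spin":0},{"dp":[0.78,-0.15,0.57],"spin":0},{"dp":[1.1,-0.22,0.61],"spin":0},{"dp":[1.43,-0.28,0.57],"spin":0}]'

```text
time_s: 4.3
tool_pos: [0.5569, 0.0074, 0.0889]
tool_rot: [0.702, 0.071, 0.705, -0.072]
contact_force: [-3.3, -0.3, 0.4]
gripper_width: 0.0135
```

send_rows --plan '[{"dp":[0.3,-0.06,-0.12],"spin":0},{"dp":[0.57,-0.11,-0.32],"spin":0},{"dp":[0.78,-0.15,-0.57],"spin":0},{"dp":[0.87,-0.17,-0.75],"spin":0},{"dp":[0.87,-0.17,-0.75],"spin":0}]'

```text
time_s: 4.8
tool_pos: [0.5865, 0.0016, 0.0648]
tool_rot: [0.704, 0.072, 0.703, -0.072]
contact_force: [2.7, -1.8, -2.4]
gripper_width: 0.0134
```

send_rows --plan '[{"dp":[0.07,-0.01,-0.19],"spin":0},{"dp":[0.1,-0.02,-0.38],"spin":0},{"dp":[0.11,-0.02,-0.58],"spin":0},{"dp":[0.1,-0.02,-0.72],"spin":0},{"dp":[0.1,-0.02,-0.72],"spin":0}]'

```text
time_s: 5.3
tool_pos: [0.5892, 0.001, 0.0444]
tool_rot: [0.704, 0.072, 0.703, -0.072]
contact_force: [1.5, -1.6, 3.3]
gripper_width: 0.0136
```

send_rows --plan '[{"dp":[-0.02,0,-0.13],"spin":0},{"dp":[-0.06,0.01,-0.26],"spin":0},{"dp":[-0.11,0.02,-0.38],"spin":0},{"dp":[-0.11,0.02,-0.38],"spin":0},{"dp":[-0.11,0.02,-0.38],"spin":0}]'

```text
time_s: 5.8
tool_pos: [0.5865, 0.0016, 0.0339]
tool_rot: [0.705, 0.072, 0.702, -0.072]
contact_force: [1.0, -3.2, 9.1]
gripper_width: 0.0135
```

send_rows --plan '[{"dp":[-0.06,0.01,-0.12],"spin":0},{"dp":[-0.13,0.03,-0.23],"spin":0},{"dp":[-0.13,0.03,-0.23],"spin":0},{"dp":[-0.13,0.03,-0.23],"spin":0},{"dp":[-0.13,0.03,-0.23],"spin":0}]'

```text
time_s: 6.3
tool_pos: [0.5835, 0.0023, 0.0277]
tool_rot: [0.705, 0.072, 0.701, -0.072]
contact_force: [-0.0, -4.2, 13.6]
gripper_width: 0.0132
```

send_rows --plan '[{"dp":[0,0,0],"spin":0},{"dp":[0,0,0],"spin":0},{"dp":[0,0,0],"spin":0},{"dp":[0,0,0],"spin":0}]' --gripper 85

```text
time_s: 6.7
tool_pos: [0.5794, 0.0038, 0.0251]
tool_rot: [0.703, 0.072, 0.704, -0.071]
contact_force: [-0.7, 1.5, 0.2]
gripper_width: 0.0706
```

send_rows --plan '[{"dp":[0,0,1],"spin":0},{"dp":[0,0,2.5],"spin":0},{"dp":[0,0,4],"spin":0},{"dp":[0,0,5.5],"spin":0},{"dp":[0,0,7],"spin":0}]'

```text
time_s: 7.2
tool_pos: [0.5795, 0.0034, 0.2369]
tool_rot: [0.703, 0.072, 0.704, -0.071]
contact_force: [-0.1, -0.5, -0.0]
gripper_width: 0.085
```

```bash
python3 - <<'E'
from h import *
import pickle
for i in range(3): c=robot.camera('wrist')
s=robot.get_state(); print(s['tool_pos'].round(4),s['tool_rot'].round(4),s['contact_force'].round(1),s['joints'].round(2))
pickle.dump(c,open('w4.pkl','wb')); save(c['image'],'w4.png')
W=cloud(c);P=W.reshape(-1,3);im=c['image'].reshape(-1,3)
ex=np.array([.981,-.194]);ey=np.array([.194,.981])
d=P[:,:2]-[.5499,.0131]; a=d@ex;b=d@ey
m=(abs(a)<.06)&(abs(b)<.03)&(im.max(1)<70)&(abs(P[:,2]-.07)<.05)
r=cv2.minAreaRect((P[m][:,:2]*1000).astype(np.float32));print(m.sum(),r,np.percentile(a[m],50),np.percentile(P[m][:,2],[5,50,95]))
E
```

```text
[0.5824 0.0037 0.2388] [ 0.7057  0.072   0.7012 -0.0712] [-0.9  0.  -0.4] [ 0.17  0.42 -0.34  1.92  0.19  0.82 -0.47]
685 ((588.7951049804688, 5.308290481567383), (47.379981994628906, 12.168845176696777), 78.30394744873047) 0.039871376885126625 [0.0798631  0.08258412 0.08435803]
```

View pics/w4.png

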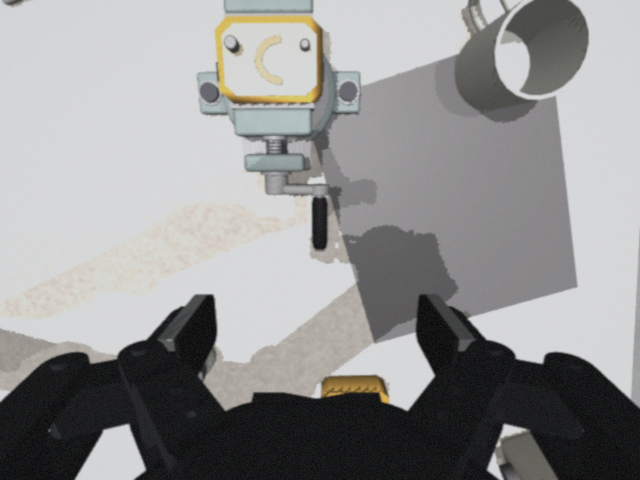

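The wrist view shows the clamped flask with pin and stud at (231,44) and (305,44). The handle is now level on the +x side at (320,222), which is a of about 1.45, not the 2.2 I wound to, so it sprang back after release. I'll check whether it is still creeping.

```bash
cat >> h.py <<'E'
def handle(c,a0=.03,lo=.03,hi=.11):
    P=cloud(c).reshape(-1,3);im=c['image'].reshape(-1,3)
    ex=np.array([.981,-.194]);ey=np.array([.194,.981])
    d=P[:,:2]-[.5499,.0131]; a=d@ex;b=d@ey
    m=(abs(a-a0)<.03)&(abs(b)<.022)&(im.max(1)<70)&(P[:,2]>lo)&(P[:,2]<hi)
    x=np.median(a[m]);z=np.percentile(P[m,2],80)-.0075
    return m.sum(),round(x*1e3,1),round(z*1e3,1),round(float(np.arctan2(x,z-.07)),2)
E
python3 - <<'E'
from h import *
for i in range(4):
    print(handle(robot.camera('wrist')),robot.get_state()['time_s'])
for i in range(2): print(handle(robot.camera('top')))
E
```

```text
(np.int64(657), np.float64(39.8), np.float64(76.0), 1.42) 7.4
(np.int64(660), np.float64(39.3), np.float64(76.0), 1.42) 7.45
(np.int64(697), np.float64(39.5), np.float64(76.0), 1.42) 7.5
(np.int64(683), np.float64(39.6), np.float64(76.0), 1.42) 7.55
  return _methods._mean(a, axis=axis, dtype=dtype,
  ret = ret.dtype.type(ret / rcount)
Traceback (most recent call last):
  File "h.py", line 19, in handle
    x=np.median(a[m]);z=np.percentile(P[m,2],80)-.0075
                        ~~~~~~~~~~~~~^^^^^^^^^^^
IndexError: index -1 is out of bounds for axis 0 with size 0
```

send_rows --plan '[{"dp":[0.23,-0.05,-1.5],"spin":0},{"dp":[0.23,-0.05,-3],"spin":0},{"dp":[0.23,-0.05,-4.5],"spin":0},{"dp":[0.23,-0.05,-5.98],"spin":0},{"dp":[0.23,-0.05,-5.98],"spin":0}]'

```text
time_s: 8.1
tool_pos: [0.5815, 0.0012, 0.0496]
tool_rot: [0.698, 0.071, 0.709, -0.072]
contact_force: [-0.7, -0.5, -0.5]
gripper_width: 0.0848
```

send_rows --plan '[{"dp":[0,0,0],"spin":0},{"dp":[0,0,0],"spin":0},{"dp":[0,0,0],"spin":0},{"dp":[0,0,0],"spin":0},{"dp":[0,0,0],"spin":0}]' --gripper 5 --squeeze 50

```text
time_s: 8.6
tool_pos: [0.5892, 0.0014, 0.058]
tool_rot: [0.705, 0.072, 0.702, -0.072]
contact_force: [-1.2, 2.2, 5.0]
gripper_width: 0.0134
```

send_rows --plan '[{"dp":[0.01,0,-0.24],"spin":0},{"dp":[-0.02,0,-0.5],"spin":0},{"dp":[-0.1,0.02,-0.75],"spin":0},{"dp":[-0.24,0.05,-0.98],"spin":0},{"dp":[-0.24,0.05,-0.98],"spin":0}]'

```text
time_s: 9.1
tool_pos: [0.5831, 0.0027, 0.0292]
tool_rot: [0.705, 0.072, 0.701, -0.072]
contact_force: [-0.1, -1.7, 12.6]
gripper_width: 0.0133
```

send_rows --plan '[{"dp":[0,0,0],"spin":0},{"dp":[0,0,0],"spin":0}]'

```text
time_s: 9.3
tool_pos: [0.5834, 0.0026, 0.0295]
tool_rot: [0.706, 0.072, 0.701, -0.072]
contact_force: [0.1, -1.4, 13.1]
gripper_width: 0.0135
```

```bash
python3 - <<'E'
from h import *
c=robot.camera('wrist');save(c['image'],'g1.png');s=robot.get_state(); print(s['tool_pos'].round(4),s['contact_force'].round(1)); print(handle(c,lo=.045,hi=.09))
E
```

```text
[0.5834 0.0026 0.0295] [-0.4 -1.8 12.5]
(np.int64(10592), np.float64(29.9), np.float64(76.5), 1.36)
```

send_rows --plan '[{"dp":[0,0,0],"spin":0},{"dp":[0,0,0],"spin":0},{"dp":[0,0,0],"spin":0}]' --gripper 40

```text
time_s: 9.65
tool_pos: [0.5796, 0.0031, 0.0269]
tool_rot: [0.703, 0.072, 0.704, -0.072]
contact_force: [-0.6, 0.3, -0.1]
gripper_width: 0.0404
```

```bash
python3 - <<'E'
from h import *
c=robot.camera('wrist');d=cv2.imread('pics/g1.png')[...,::-1];save(np.hstack([x[150:480,200:520] for x in(d,c['image'])]),'g2.png');s=robot.get_state(); print(s['tool_pos'].round(4),s['gripper_width']); print(handle(c,lo=.045,hi=.09))
E
```

```text
[0.5795 0.0032 0.0267] 0.04005401072514351
(np.int64(7882), np.float64(38.3), np.float64(75.7), 1.42)
```

View pics/g2.png

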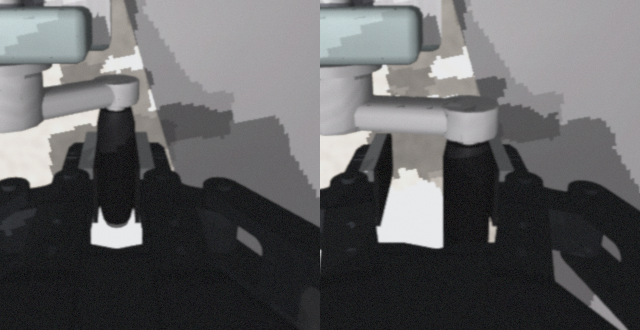

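The left frame (held) and right frame (released) show the handle springing back to the same 1.42 rad stop both times. Screw friction holds it there against the preload, so the jaw stays loaded. I'm going to the upper half.

send_rows --plan '[{"dp":[0,0,0],"spin":0},{"dp":[0,0,1.4],"spin":0},{"dp":[0,0,3],"spin":0},{"dp":[0,0,4.6],"spin":0},{"dp":[0,-0.8,6],"spin":1}]' --gripper 85

```text
time_s: 10.2
tool_pos: [0.5804, -0.0165, 0.2093]
tool_rot: [0.706, 0.039, 0.706, -0.037]
contact_force: [1.5, -0.4, 0.4]
gripper_width: 0.0849
```

send_rows --plan '[{"dp":[0,-1.5,0],"spin":1.6},{"dp":[0,-3,0],"spin":3.2},{"dp":[0,-4.5,0],"spin":4.8},{"dp":[0,-6,0],"spin":6.4},{"dp":[0,-6.5,0],"spin":8}]'

```text
time_s: 10.7
tool_pos: [0.5786, -0.2231, 0.206]
tool_rot: [0.677, -0.203, 0.679, 0.201]
contact_force: [-0.8, -1.0, -0.8]
gripper_width: 0.0849
```

send_rows --plan '[{"dp":[0,-0.4,0],"spin":1.6},{"dp":[0,-0.8,0],"spin":3.2},{"dp":[0,-1.2,0],"spin":4.8},{"dp":[0,-1.3,0],"spin":6.4},{"dp":[0,-1.3,0],"spin":8}]'

```text
time_s: 11.2
tool_pos: [0.5795, -0.256, 0.2062]
tool_rot: [0.566, -0.423, 0.567, 0.424]
contact_force: [0.0, 0.1, -0.2]
gripper_width: 0.0852
```

send_rows --plan '[{"dp":[0,0,-0.5],"spin":1.25},{"dp":[0,0,-1],"spin":1.25},{"dp":[0,0,-1],"spin":1.25}]'

```text
time_s: 11.5
tool_pos: [0.578, -0.2547, 0.174]
tool_rot: [0.543, -0.45, 0.545, 0.454]
contact_force: [0.1, 0.5, -0.3]
gripper_width: 0.0846
```

```bash
python3 - <<'E'
from h import *
import pickle
for i in range(3): c=robot.camera('wrist')
s=robot.get_state(); R=s['tool_rot'];w,x,y,z=R
print(s['tool_pos'].round(4),np.degrees(np.arctan2(2*(y*z-w*x),2*(x*z+w*y))).round(2),s['joints'].round(2))
pickle.dump(c,open('w5.pkl','wb')); save(c['image'],'w5.png')
W=cloud(c);im=c['image']
hsv=cv2.cvtColor(im,cv2.COLOR_RGB2HSV)
P=W[(hsv[...,1]>100)&(hsv[...,0]>10)&(hsv[...,0]<35)&(abs(W[...,2]-.034)<.005)]
P=P[np.hypot(P[:,0]-.583,P[:,1]+.255)<.06]
print(len(P),cv2.minAreaRect((P[:,:2]*1000).astype(np.float32)),np.median(P[:,2]))
E
```

```text
[ 0.5805 -0.2547  0.177 ] 79.56 [ 0.82  0.63 -0.71  1.84  0.53  0.86  1.24]
6304 ((582.7268676757812, -252.9712677001953), (61.319091796875, 84.2469253540039), 79.4782485961914) 0.03379071576113743
```

View pics/w5.png

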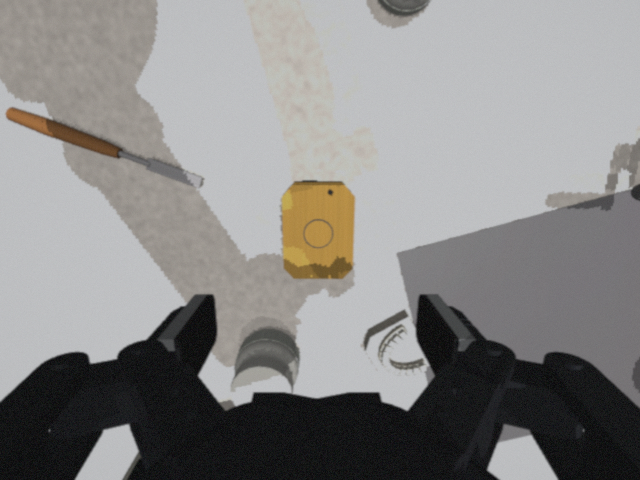

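The wrist view shows the upper half at (318,230) between the fingers. The punch mark at (331,191) is on the -x/+y corner, as needed, and the cast at (400,350) is well clear.

send_rows --plan '[{"dp":[0.07,0.04,-1.4],"spin":0},{"dp":[0.07,0.04,-2.8],"spin":0},{"dp":[0.07,0.04,-4],"spin":0},{"dp":[0.07,0.04,-5],"spin":0},{"dp":[0.07,0.04,-5.88],"spin":0}]'

```text
time_s: 12.15
tool_pos: [0.5829, -0.2538, -0.0003]
tool_rot: [0.543, -0.453, 0.543, 0.452]
contact_force: [-0.2, -0.5, 0.0]
gripper_width: 0.0849
```

send_rows --plan '[{"dp":[0,0,0],"spin":0},{"dp":[0,0,0],"spin":0},{"dp":[0,0,0],"spin":0}]'

```text
time_s: 12.45
tool_pos: [0.5842, -0.2539, 0.0025]
tool_rot: [0.544, -0.454, 0.543, 0.452]
contact_force: [0.1, 0.4, -0.4]
gripper_width: 0.0852
```

send_rows --plan '[{"dp":[0,0,0],"spin":0},{"dp":[0,0,0],"spin":0},{"dp":[0,0,0],"spin":0},{"dp":[0,0,0],"spin":0},{"dp":[0,0,0],"spin":0}]' --gripper 50 --squeeze 70

```text
time_s: 12.95
tool_pos: [0.5839, -0.2539, 0.0026]
tool_rot: [0.544, -0.453, 0.543, 0.452]
contact_force: [-0.9, -0.1, 6.2]
gripper_width: 0.0607
```

send_rows --plan '[{"dp":[0,0,0.5],"spin":0},{"dp":[0,0,1.5],"spin":0},{"dp":[0,0,3],"spin":0},{"dp":[0,0,4.5],"spin":0},{"dp":[0,0,6],"spin":0}]'

```text
time_s: 13.45
tool_pos: [0.5808, -0.2536, 0.1821]
tool_rot: [0.543, -0.452, 0.544, 0.453]
contact_force: [0.9, -0.5, -5.0]
gripper_width: 0.0608
```

```bash
python3 - <<'E'
from h import *
import pickle
for i in range(2): cam=robot.camera('wrist')
s=robot.get_state(); print(s['tool_pos'].round(4),s['contact_force'].round(1),s['gripper_width'])
c=cam;W=cloud(c);im=c['image'];save(im,'w6.png')
hsv=cv2.cvtColor(im,cv2.COLOR_RGB2HSV)
P=W[(hsv[...,1]>100)&(hsv[...,0]>10)&(hsv[...,0]<35)&(abs(W[...,2]-s['tool_pos'][2]-.0314)<.006)]
print('in hand',len(P)); 
if len(P)>50: print(cv2.minAreaRect((P[:,:2]*1000).astype(np.float32)),np.median(P[:,2]))
T=s['tool_pos']
for n in('w4.pkl','w1.pkl'):
  c=pickle.load(open(n,'rb'));W=cloud(c);P=W.reshape(-1,3)
  ex=np.array([.981,-.194]);ey=np.array([.194,.981]);O=np.array([.5499,.0131])+.1345*ey
  if n=='w4.pkl': print('vise O',O)
  d=P[:,:2]-O;a=d@ex;b=d@ey
  m=(abs(a)<.05)&(abs(b)<.036)&(abs(P[:,2]-.088)<.003)
  r=cv2.minAreaRect((P[m,:2]*1000).astype(np.float32));print(n,'lower top',r,np.median(P[m,2]))
  for s0,h in((-.028,.1),(.028,.095)):
    m=(abs(a-s0)<.012)&(abs(b-.010)<.012)&(P[:,2]>h-.004)&(P[:,2]<h+.006)
    if m.sum(): print(m.sum(),'stud',P[m].mean(0).round(4),'vise frame',a[m].mean().round(4),b[m].mean().round(4))
E
```

```text
[ 0.5867 -0.254   0.1879] [ 2.2 -0.4 -5.8] 0.060908844205574846
in hand 27606
((578.104736328125, -253.0084686279297), (64.5652084350586, 71.57997131347656), 79.41907501220703) 0.2215535758978038
vise O [0.575993  0.1450445]
w4.pkl lower top ((576.744140625, 144.88294982910156), (62.646488189697266, 85.99757385253906), 78.84243774414062) 0.08797158432096713
160 stud [0.5516 0.1596 0.0992] vise frame -0.0268 0.0096
96 stud [0.6061 0.1487 0.0941] vise frame 0.0289 0.0094
w1.pkl lower top ((574.95947265625, 134.75811767578125), (43.57434844970703, 85.24082946777344), 78.87207794189453) 0.08798962607385324
58 stud [0.5503 0.1558 0.099 ] vise frame -0.0273 0.0056
64 stud [0.6045 0.1468 0.0935] vise frame 0.0277 0.0073
```

View pics/w6.png

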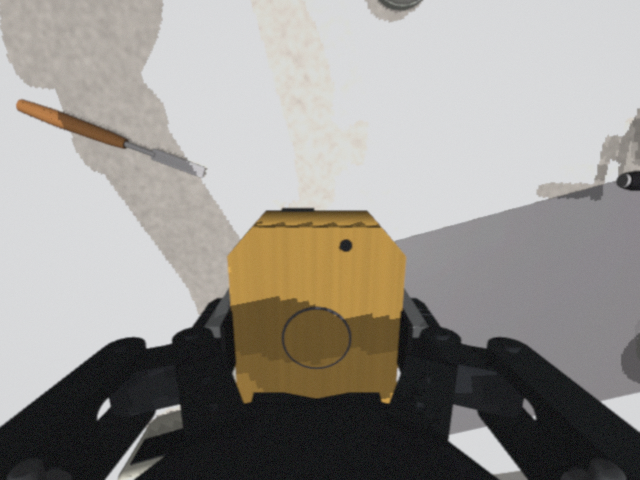

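The wrist view shows the block held level, with the disc at (316,338) and the punch mark at (346,245). I'll use the disc to get the block's offset from the TCP.

```bash
python3 - <<'E'
from h import *
import pickle
def at(c,W,u,v): return np.nanmedian(W[v-3:v+4,u-3:u+4].reshape(-1,3),0)
for i in range(3): c=robot.camera('wrist')
s=robot.get_state();T=s['tool_pos'];print('T',T.round(4),s['contact_force'].round(1))
for nm,cc,box in(('hand',c,(340,316,40)),('bench',pickle.load(open('w5.pkl','rb')),(233,318,18))):
    W=cloud(cc);g=cv2.medianBlur(cv2.cvtColor(cc['image'],cv2.COLOR_RGB2GRAY),3);v,u,r=box
    q=g[v-r-8:v+r+8,u-r-8:u+r+8]
    h=cv2.HoughCircles(cv2.resize(q,None,fx=4,fy=4),cv2.HOUGH_GRADIENT,1,500,param1=80,param2=15,minRadius=int(r*2.4),maxRadius=int(r*4.2))
    if h is None: print('none');continue
    x,y,R=h[0][0]/4; X=u-r-8+x;Y=v-r-8+y; p=at(cc,W,int(round(X)),int(round(Y))); print(nm,X.round(1),Y.round(1),R,p.round(4), (p-T).round(4) if nm=='hand' else '')
E
```

```text
T [ 0.5805 -0.254   0.1798] [-1.1 -0.4 -6. ]
none
none
```

send_rows --plan '[{"dp":[0,1,0],"spin":0},{"dp":[0,2.4,0],"spin":0},{"dp":[0,3.8,0],"spin":0},{"dp":[0,5.2,0],"spin":0},{"dp":[0,6.6,0],"spin":0}]'

```text
time_s: 14.2
tool_pos: [0.5799, -0.0548, 0.1779]
tool_rot: [0.542, -0.451, 0.545, 0.454]
contact_force: [-0.4, 0.5, -5.1]
gripper_width: 0.0607
```

send_rows --plan '[{"dp":[0,1.4,0],"spin":-0.14},{"dp":[0,2.8,0],"spin":-0.14},{"dp":[0,4.2,0],"spin":-0.14},{"dp":[0,5.6,0],"spin":-0.14},{"dp":[-0.01,6.62,0],"spin":-0.14}]'

```text
time_s: 14.7
tool_pos: [0.5797, 0.1456, 0.1783]
tool_rot: [0.544, -0.449, 0.547, 0.451]
contact_force: [-0.2, -0.1, -5.4]
gripper_width: 0.0612
```

send_rows --plan '[{"dp":[0,0,-0.5],"spin":0},{"dp":[0,0,-1],"spin":0},{"dp":[0,0,-1.5],"spin":0},{"dp":[0,0,-1.8],"spin":0},{"dp":[0,0,-1.8],"spin":0}]'

```text
time_s: 15.2
tool_pos: [0.5808, 0.1406, 0.124]
tool_rot: [0.545, -0.448, 0.548, 0.449]
contact_force: [-0.2, -1.0, -6.4]
gripper_width: 0.0607
```

```bash
python3 - <<'E'
from h import *
import pickle
for i in range(4): c=robot.camera('wrist'); print(robot.get_state()['tool_pos'].round(4))
pickle.dump(c,open('w7.pkl','wb'));save(c['image'],'w7.png')
t=robot.camera('scene');s=robot.get_state();w,x,y,z=s['tool_rot'];print(np.degrees(np.arctan2(2*(y*z-w*x),2*(x*z+w*y))).round(2),s['contact_force'].round(1),s['gripper_width'])
save(cv2.resize(t['image'][170:290,280:420],None,fx=4,fy=4,interpolation=cv2.INTER_CUBIC),'s7.png')
E
```

```text
[0.5816 0.1414 0.1253]
[0.5823 0.1421 0.1262]
[0.5827 0.1426 0.1269]
[0.5829 0.1428 0.1272]
78.88 [ 0.3 -0.5 -6. ] 0.0610329580567781
```

View pics/w7.png

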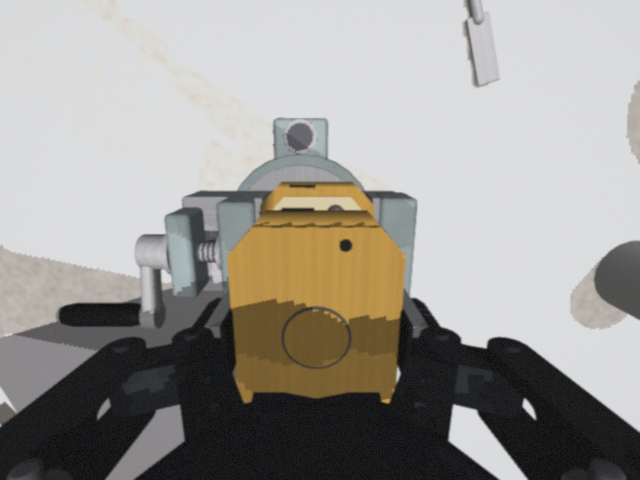

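The wrist view shows the upper half hovering over the clamped lower half, aligned across the jaws. The pin's tip just peeks out at (336,210). I'm lowering it onto the pin tip, about 6 mm to the +x side.

send_rows --plan '[{"dp":[0,0,-0.2],"spin":0},{"dp":[0,0,-0.4],"spin":0},{"dp":[0,0,-0.6],"spin":0},{"dp":[0,0,-0.7],"spin":0},{"dp":[0,0,-0.7],"spin":0}]'

```text
time_s: 15.95
tool_pos: [0.5817, 0.1427, 0.1048]
tool_rot: [0.545, -0.449, 0.546, 0.45]
contact_force: [-0.1, 0.5, -5.3]
gripper_width: 0.061
```

send_rows --plan '[{"dp":[0,0,0],"spin":0},{"dp":[0,0,-0.05],"spin":0},{"dp":[0,0,-0.1],"spin":0},{"dp":[0,0,-0.1],"spin":0},{"dp":[0,0,-0.1],"spin":0}]'

```text
time_s: 16.45
tool_pos: [0.5823, 0.1428, 0.1026]
tool_rot: [0.546, -0.449, 0.546, 0.449]
contact_force: [1.2, -0.4, -3.9]
gripper_width: 0.061
```

send_rows --plan '[{"dp":[0,0,-0.03],"spin":0},{"dp":[0,0,-0.06],"spin":0},{"dp":[0,0,-0.06],"spin":0},{"dp":[0,0,-0.06],"spin":0},{"dp":[0,0,-0.06],"spin":0}]'

```text
time_s: 16.95
tool_pos: [0.5825, 0.1429, 0.1021]
tool_rot: [0.546, -0.45, 0.546, 0.449]
contact_force: [-2.4, -2.0, 5.3]
gripper_width: 0.0607
```

Contact with the pin tip is confirmed: force z went from -5.7 to +5.3 N and tool z holds at 0.102. Now I slide it towards -x.

send_rows --plan '[{"dp":[-0.03,0.006,0],"spin":0},{"dp":[-0.06,0.013,0],"spin":0},{"dp":[-0.1,0.02,0],"spin":0},{"dp":[-0.13,0.026,0],"spin":0},{"dp":[-0.13,0.026,0],"spin":0}]'

```text
time_s: 17.45
tool_pos: [0.5822, 0.143, 0.1023]
tool_rot: [0.548, -0.45, 0.544, 0.447]
contact_force: [3.8, -3.7, 5.7]
gripper_width: 0.0611
```

send_rows --plan '[{"dp":[-0.02,0.004,0],"spin":0},{"dp":[-0.04,0.008,0],"spin":0},{"dp":[-0.06,0.012,0],"spin":0},{"dp":[-0.06,0.012,0],"spin":0},{"dp":[-0.06,0.012,0],"spin":0}]'

```text
time_s: 17.95
tool_pos: [0.5806, 0.1438, 0.1022]
tool_rot: [0.549, -0.45, 0.544, 0.448]
contact_force: [4.1, -1.7, 2.5]
gripper_width: 0.0609
```

send_rows --plan '[{"dp":[-0.03,0.006,0],"spin":0},{"dp":[-0.06,0.012,0],"spin":0},{"dp":[-0.06,0.012,0],"spin":0},{"dp":[-0.06,0.012,0],"spin":0},{"dp":[-0.06,0.012,0],"spin":0}]'

```text
time_s: 18.45
tool_pos: [0.5753, 0.1446, 0.1007]
tool_rot: [0.546, -0.449, 0.546, 0.449]
contact_force: [3.8, -0.2, -4.0]
gripper_width: 0.061
```

It has dropped in: tool z fell to 0.1007 and a wall reaction shows in x. I'll back off slightly and go down.

send_rows --plan '[{"dp":[0.03,-0.006,0],"spin":0},{"dp":[0.05,-0.01,-0.04],"spin":0},{"dp":[0.05,-0.01,-0.08],"spin":0},{"dp":[0.05,-0.01,-0.12],"spin":0},{"dp":[0.05,-0.01,-0.12],"spin":0}]'

```text
time_s: 18.95
tool_pos: [0.5756, 0.1441, 0.0967]
tool_rot: [0.546, -0.449, 0.546, 0.45]
contact_force: [2.5, 0.6, -5.6]
gripper_width: 0.0609
```

send_rows --plan '[{"dp":[0.02,0,-0.06],"spin":0},{"dp":[0.02,0,-0.12],"spin":0},{"dp":[0.02,0,-0.18],"spin":0},{"dp":[0.02,0,-0.2],"spin":0},{"dp":[0.02,0,-0.2],"spin":0}]'

```text
time_s: 19.45
tool_pos: [0.5764, 0.144, 0.091]
tool_rot: [0.546, -0.449, 0.546, 0.449]
contact_force: [0.2, -0.4, -5.7]
gripper_width: 0.0611
```

send_rows --plan '[{"dp":[0,0,-0.04],"spin":0},{"dp":[0,0,-0.08],"spin":0},{"dp":[0,0,-0.12],"spin":0},{"dp":[0,0,-0.12],"spin":0},{"dp":[0,0,-0.12],"spin":0}]'

```text
time_s: 19.95
tool_pos: [0.5768, 0.1441, 0.0906]
tool_rot: [0.546, -0.45, 0.546, 0.448]
contact_force: [-5.9, -4.1, 16.8]
gripper_width: 0.0611
```

send_rows --plan '[{"dp":[0,0,0],"spin":0},{"dp":[0,0,0],"spin":0},{"dp":[0,0,0],"spin":0}]'

```text
time_s: 20.25
tool_pos: [0.5768, 0.1441, 0.0906]
tool_rot: [0.546, -0.45, 0.546, 0.448]
contact_force: [-6.2, -3.9, 16.3]
gripper_width: 0.0609
```

```bash
python3 - <<'E'
from h import *
c=robot.camera('wrist');save(c['image'],'w8.png')
t=robot.camera('scene');s=robot.get_state();w,x,y,z=s['tool_rot']
print('tool x axis',[round(1-2*(y*y+z*z),4),round(2*(x*y+w*z),4)],np.degrees(np.arctan2(2*(y*z-w*x),2*(x*z+w*y))).round(2),s['tool_pos'].round(4),s['contact_force'].round(1),s['ft_torque'].round(2),s['gripper_width'])
W=cloud(c);P=W[(abs(W[...,2]-.122)<.012)];d=P[:,:2]-s['tool_pos'][:2]
hsv=cv2.cvtColor(c['image'],cv2.COLOR_RGB2HSV)
m=(hsv[...,1]>100)&(hsv[...,0]>10)&(hsv[...,0]<35)&(abs(W[...,2]-.122)<.006);P=W[m]
A=np.c_[P[:,:2]-P[:,:2].mean(0),np.ones(len(P))];print('top plane',len(P),np.linalg.lstsq(A,P[:,2],rcond=None)[0].round(4))
print(handle(c,a0=.035,lo=.06,hi=.1))
save(np.hstack([cv2.resize(c['image'][150:430,150:450],(400,373)),cv2.resize(t['image'][195:288,300:400],(400,373),interpolation=cv2.INTER_CUBIC)]),'fin.png')
E
```

```text
tool x axis [np.float64(0.0013), np.float64(-0.0022)] 78.91 [0.5768 0.1441 0.0906] [-5.9 -4.5 15.7] [-0.43  1.2   0.  ] 0.0610445601356273
top plane 27458 [ 0.0054 -0.0025  0.1218]
(np.int64(2149), np.float64(34.9), np.float64(75.8), 1.41)
```

View pics/fin.png

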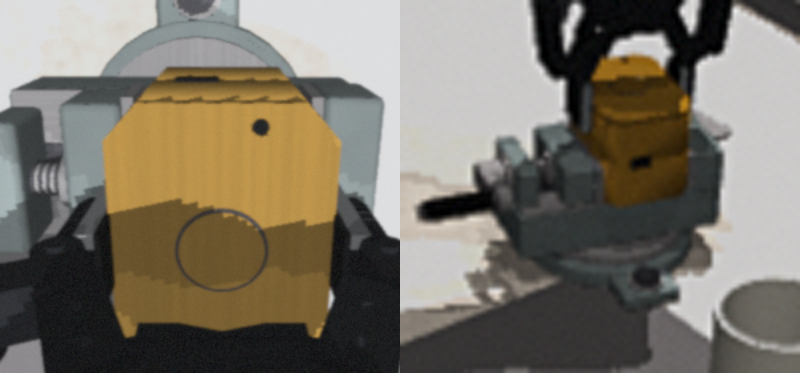

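The halves are shut: the top plane is at 0.1218 m (88 + 34 = 122 mm expected), it is level within 0.006 rad, and both views show a closed seam. Net press is about 21–22 N. I'm handing it in.

```bash
python3 -c "
from station import robot
print(robot.job_done())"
```

```text
the job is handed in; nothing more can be done
None
```

The job is handed in at about 20 s: the lower half is clamped, and the upper half is shut over the pin and still held and pressed. The station gave no verdict.

**What I did**
- **Winding:** I wound the crank clockwise from about -2.25 to 2.2 rad, with about 13 N on the handle at the end.
- **Setting on the pin:** I took the upper half by its flanks and set it on the pin tip, aimed about 6 mm to the +x side. Contact showed at about 11 N.
- **Sliding and shutting:** I slid it across until it dropped over the pin, lowered it and pressed it shut.

**Last checks**
- **Fit:** The top face is at 121.8 mm, against 122 mm expected when shut. It is level within about 0.006 rad and turned to within about 0.1° of the vise.
- **Press and hold:** The net press is about 21–22 N, allowing for the block's weight. The fingers still hold it at an opening of 61 mm with the squeeze set to 70 N. About 7 N of sideways force remains.
- **Bystanders:** None was touched as far as I could tell, but I made no separate check of their positions at the end.

**One thing disagreed**
- **Crank spring-back:** The crank went back from 2.2 to about 1.42 rad each time I let go, below the stated 1.6–2.2 tight range. I wound it twice with the same result, and it has stayed at 1.42 since.
- **Jaw force:** I believe the remaining jaw force is well above 15 N, but I could not measure it. This is the main uncertainty in the result.

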